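# Knock a stuck tube adapter out of a centrifuge bucket

### The arm

A 6-joint arm with a two-finger parallel gripper is mounted at the origin on the work surface. World frame = base frame: x ahead of the robot, y to its left, z up, the work surface at z = 0. Lengths are in mm, angles in rad, forces in N, time in s.
With the tool pointing down it reaches from about 375 to 900 mm from the base axis. Payload 3.1 kg.
Tool frame: the origin (TCP) lies on the centre line of the jaws, within the pads' length; the fingertips stand 19 mm ahead of it and the grasp point (between the pads) is the TCP (ctrl.tip_extent is the distance from the TCP to the fingertips, in mm); z points along the fingers, y is the line along which they close (so a half turn about z gives the same grasp; the last joint's range is limited). The gripper opens to 85 mm and grips with 20 to 120 N. Pads are 22 mm wide; open, the fingers measure 114 mm over their backs; the gripper's body (76 mm by 85 mm) begins 54 mm behind the grasp point. The pads swing forward as they close: fully open they stand 13 mm farther back than shut.
Start: joints at [-1.438, 0.527, 1.433, -0, 1.181, -0.178], TCP at [191.161, -595.025, 214.61] pointing down, gripper open.
Joint ranges: [-3.08, 3.08], [-0.75, 2.2], [0.22, 2.44], [-1.43, 4.57], [0, 2.65], [-2.85, 2.85]. Speed limits (rad/s): [2.79, 2.79, 3.14, 3.14, 3.14, 3.14].

### API

Orientations are given as a unit quaternion [w, x, y, z].
In Python, from rig import ctrl gives the robot as it stands.
- The arm moves only by the shell command python3 -m creep 'ROWS' [OPENING] [FORCE]. ROWS is JSON, a list that holds one entry, the list of rows, each a list of 6 numbers: the shift along the world's x, y, z normalised to -1 to 1, where 1 is 0.05 m, then the turn, a rotation vector about the world's x, y, z normalised to -1 to 1, where 1 is 8 degrees. A call has exactly 10 rows; each row shifts and turns the commanded pose from where the row before left it; what a row does not reach is not made up. A row lasts 1/8 s, in which the tool goes at most 62.5 mm and 10.7 degrees, less where a joint would pass 70% of its speed; a pose out of reach is approached as far as the arm can. A call with a number of a shift or a turn outside -1 to 1 is refused whole. A call with a gripper value outside its range is refused whole. OPENING is the opening, from -1 (shut) to 1 (fully open), so that 0 is half open, set as the call begins (- or left out, the last holds). The fingers move at their own pace and stop on an object; FORCE is the grip in N (left out, the last holds). Time passes only in rows, so rows that do not move let the fingers close, or fill a call up. It gives the time, the measured TCP pose, the force, the opening and the grip force at its end, in the units of the state.
- ctrl.get_state(): the state, without advancing time (a new reading comes with each control period).
- ctrl.read_camera(name): name is "scene" or "top"; returns (picture, depth): 420x560x3 uint8, blue, green, red; 420x560 float32, mm along the optical axis (not along the pixel's ray), 0 where there is no reading.
- ctrl.calibration(name): a dict with "fx", "fy", "cx", "cy" (pixels), "D" ([k1, k2, p1, p2, k3] as OpenCV has them; the pictures are not rectified), "R" (3x3) and "t" (3): a world point X has camera coordinates R X + t. Camera axes: x right, y down, z forward; pixel columns grow to the right and rows downward; lengths in mm; the calibration is good to about 2 mm. A picture is of the moment at which its call begins. calibration takes no time and is no camera call.
- ctrl.close_job(): hands the job in; it is judged then, once.
The state is a dict: "t": time; "joints": joint angles; "joint_vel": joint speeds; "joint_efforts": joint torques, N m; "eef_pos": TCP position; "eef_rot": TCP orientation; "ft_force": force on the tool from outside, world axes, zero at the start; "moment": the same for the moment, N m; "opening": opening from 0.0 (shut) to 1.0 (fully open); "finger_force": force on a finger pad.
Only numpy, scipy, OpenCV 4.12 (cv2) and the standard library are available. Lean on these libraries where they do the work, as an engineer would, in place of code of your own. Each camera call takes 0.05 s, during which the arm holds its last target. There are 200 camera calls.

### The job

The grey tube adapter is stuck in the aluminium centrifuge bucket that is clamped tilted in the service stand. Take the knockout rod from its rest, find the off-centre hole in the low half of the bucket's base with its tip, push it up through and ease the adapter out gently until its top stands about 45 mm proud of the bucket's rim, so that it is free but still held by the bucket. Then draw the rod out and lay it back in the notches of its rest as it lay before, without ramming the bucket or swinging it in its stand and without disturbing the other things on the bench.

Things in the scene. Friction and masses are not known exactly. Their poses are not given: they have to be found in the camera images.
- stand: Service stand fixed to the bench: grey steel foot 140 x 164 x 12 mm (x -65 to +75 mm), two upright cheeks 12 mm thick, 46 mm wide, centred at y = +-70 mm, tops 253 mm high, that carry the bucket between them. Origin on the bench under the bucket's pivot line; x points where the bucket's mouth faces, away from the robot within 20 degrees, y along the pivot line, z up.
- collar: Aluminium pinch collar, 95 mm diameter, 26 mm wide, pivoted between the cheeks; it grips the round bucket (78 mm diameter, 110 mm long). Origin on the bucket's axis at the pivot, 230 mm above the bench; z along the axis out of the mouth, 22 to 32 degrees above horizontal; y along the pivot; x to the bucket's low side. Rim (flange 88 mm) at z = +30 mm. Pivot friction 3 N m.
- base (a point): Centre of the outer face of the bucket's flat base (collar z = -80 mm), which faces the robot. The base is 12 mm thick. Its one through hole, 18 mm bore, edges bevelled 1 mm, lies off-centre: its centre 12 mm from the axis, in the low half, but anywhere up to 75 degrees either side of straight down (collar +x), as the bucket happened to be put in the collar. Find it by touch or by looking.
- adapter: Stuck grey round block, 66 mm diameter, 96 mm long, seven dark bores in its top. Origin: centre of its flat closed underside, z along the collar's z; top face at z = +96 mm. Starts with its underside at collar z = -68 to -60 mm. Slides only along the bucket's axis against about 14 N friction and stays where left. Top 45 mm proud of the rim = origin at collar z = -21 mm.
- rod: Knockout rod, 165 mm, about 0.15 kg: black handle 24 mm wide, 28 mm high, from x = -50 to +30 mm, then a steel shank 12 mm in diameter (16 mm collar on its first 6 mm) to the tip at x = +115 mm. Origin on its axis in the handle, the place to grip. x to the tip, z up as it lies in the rest: level, axis 62 mm above the bench, tip away from the robot within 20 degrees.
- rod_tip (a point): Centre of the shank's slightly rounded end face, on the rod's axis.
- rest: Aluminium rod rest fixed to the bench, left or right of the stand. Origin on the bench under the rod's origin as it lies there, x along the rod to its tip. Base 155 x 80 x 8 mm. Two uprights 10 mm thick, 70 mm wide: at x = -40 mm under the handle, notch 34 mm wide, floor 48 mm and horns 64 mm high; at x = +75 mm under the shank, notch 22 mm wide, floor 56 mm and horns 70 mm high.
- tube_rack: Bystander: yellow rack 130 x 80 x 45 mm with capped tubes up to 85 mm above the bench, on the other side of the stand from the rest. Origin under its centre.
- spare_adapter: Bystander: a second adapter, loose and upright on the bench, 66 mm in diameter, 96 mm high. Origin under its centre.
- reagent: Bystander: reagent bottle 56 mm in diameter, 130 mm high, standing on the bench. Origin under its centre.
Not all that is in view belongs to the job. Of the things like the rod, leave any that is green or turquoise; of the rest the larger one is meant.

How it is judged:
By the outcome, as a careful person would: the job done as asked, in the order asked, and still so for the second after the job is handed in, with the robot touching nothing.
It also fails if it takes over 64 s, if anything falls off the work surface, if the arm or the gripper's body presses on something with over 40 N, if the wrist force passes 120 N, or if a joint passes its speed limit or range.

## Working session

There is one attempt and no reset: what is moved stays moved. The work goes in short steps, Python scripts to look and compute and a shell command to move; the robot and the scene stay as the last step left them, time stands still between calls to the robot, and variables do not carry over. Pictures are saved under pics/ and viewed, at most 10 in all, crops included, and the job is handed in when it is done.

```bash
ls; mkdir -p pics
python3 - <<'E'
from rig import ctrl
import cv2,numpy as np
for n in("scene","top"):
    p,d=ctrl.read_camera(n); cv2.imwrite(f"pics/{n}0.png",p); np.save(f"{n}0.npy",d)
    c=ctrl.calibration(n); R=np.array(c["R"]);print(n,c, "campos",-R.T@np.array(c["t"]))
s=ctrl.get_state();print(s)
E
```

```text
pics
scene {'fx': 486.5499904681799, 'fy': 486.5499904681799, 'cx': 283.24774152462913, 'cy': 215.97045285805876, 'D': array([-0.17789133,  0.        ,  0.        ,  0.        ,  0.        ]), 'R': array([[ 0.10983781,  0.9939241 , -0.00710964],
       [ 0.83012788, -0.09566604, -0.54930475],
       [-0.54664738,  0.05443252, -0.83559185]]), 't': array([ -27.4805655 , -349.94334236, 1839.33375471])} campos [1298.98311137 -106.28366666 1344.51137747]
top {'fx': 464.8793901840313, 'fy': 464.8793901840313, 'cx': 281.88110764820163, 'cy': 207.7745600596996, 'D': array([-0.06949126,  0.        ,  0.        ,  0.        ,  0.        ]), 'R': array([[ 2.03742384e-02, -9.99792421e-01,  7.62797656e-05],
       [-9.97726578e-01, -2.03370416e-02, -6.42501370e-02],
       [ 6.42383513e-02,  1.23294126e-03, -9.97933822e-01]]), 't': array([ -30.42128512,  540.41772729, 1182.76717495])} campos [ 463.82992703  -20.88275491 1215.04760155]
{'t': 0.1, 'joints': array([-1.43851086e+00,  5.28392691e-01,  1.43378701e+00, -4.69604985e-06,
        1.18142965e+00, -1.78526361e-01]), 'joint_vel': array([ 7.08493158e-04, -3.33326153e-03, -2.55874313e-03, -1.03285496e-03,
        7.99895676e-04,  8.74640682e-05]), 'joint_efforts': array([ 2.41365694e-05, -4.43302882e+01, -1.78586465e+01, -2.83028767e-04,
        3.83779625e-03, -1.17154670e-06]), 'eef_pos': array([ 191.06303045, -594.35245401,  213.71546793]), 'eef_rot': array([-1.00812957e-03,  9.87948144e-01,  1.54781939e-01,  2.11406049e-05]), 'ft_force': array([ 0.06043938, -0.68724986,  0.22118536]), 'moment': array([-0.05385617,  0.08347879,  0.00535375]), 'finger_force': 0.0, 'opening': 1.0001690583898217}
```

View pics/scene0.png

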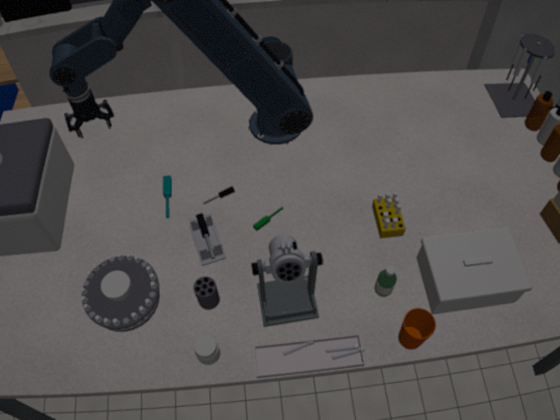

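View pics/top0.png

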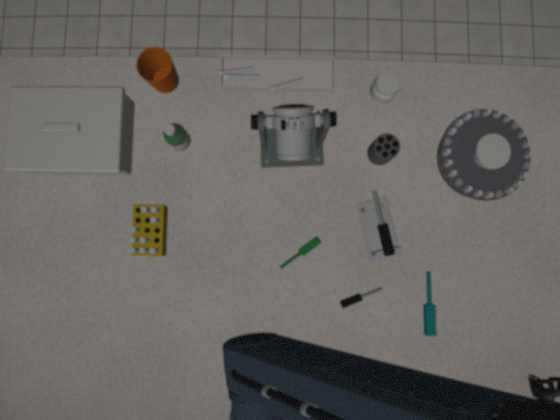

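The scene picture shows the stand with the tilted bucket at about (288,270) and the rest at (207,240). In the top picture they are at (293,135) and (380,228).

Things that could be taken for the rod, by top-picture pixel:
- Black-handled rod in the rest, (383,225). It is the larger of the two black ones, so I choose this.
- Small black tool, (360,297). Too small.
- Green tool, (300,250). Excluded by colour.
- Turquoise tool, (430,305). Excluded by colour.

I'll check the choice in one close crop, together with the bucket.

```bash
cat > h.py <<'E'
import cv2,numpy as np
from rig import ctrl
def cal(n):
    c=ctrl.calibration(n);K=np.array([[c["fx"],0,c["cx"]],[0,c["fy"],c["cy"]],[0,0,1]]);return K,c["D"],np.array(c["R"]),np.array(c["t"])
def ray(n,uv):
    K,D,R,t=cal(n);u=cv2.undistortPoints(np.array(uv,float).reshape(-1,1,2),K,D).reshape(-1,2)
    d=np.c_[u,np.ones(len(u))];return -R.T@t,d@R      # origin, dirs (unit depth)
def plane(n,uv,z):
    o,d=ray(n,uv);return o+d*((z-o[2])/d[:,2])[:,None]
def dep(n,uv,D):
    uv=np.array(uv).reshape(-1,2);o,d=ray(n,uv);return o+d*D[uv[:,1].astype(int),uv[:,0].astype(int)][:,None]
def proj(n,X):
    K,D,R,t=cal(n);return cv2.projectPoints(np.array(X,float).reshape(-1,3),cv2.Rodrigues(R)[0],t,K,D)[0].reshape(-1,2)
E
python3 - <<'E'
from h import *
t=cv2.imread("pics/top0.png");s=cv2.imread("pics/scene0.png")
a=cv2.resize(t[180:270,340:420],None,fx=4.5,fy=4.5,interpolation=2)[:400]
b=cv2.resize(t[90:180,240:350],None,fx=3.6,fy=4.44,interpolation=2)[:400]
a=cv2.convertScaleAbs(a,alpha=1.7);b=cv2.convertScaleAbs(b,alpha=1.7)
cv2.imwrite("pics/crop.png",np.hstack([a[:399],b[:399]]))
# rod: dark handle mask in top, depth high
D=np.load("top0.npy")
g=t.max(2)
vv,uu=np.mgrid[0:420,0:560]
P=dep("top",np.c_[uu.ravel(),vv.ravel()],D).reshape(420,560,3)
m=np.zeros(g.shape,bool);m[215:262,365:405]=1
m&=(g<45)
n,l,st,c=cv2.connectedComponentsWithStats(m.astype(np.uint8));i=1+st[1:,4].argmax();q=np.argwhere(l==i)[:,::-1]
print("handle px",st[i],c[i],"z",np.percentile(P[l==i][:,2],[5,50,95]))
W=plane("top",q,76);cc=W.mean(0);e=np.linalg.svd(W-cc)[2][0];pr=(W-cc)@e
print("handle ctr",cc,"dir",np.degrees(np.arctan2(e[1],e[0])),"len",np.ptp(pr))
# heights in rest region
for nm,(r0,r1,c0,c1) in dict(rest=(185,262,355,402),bucket=(100,170,245,342)).items():
    z=P[r0:r1,c0:c1,2];print(nm,np.histogram(z,bins=range(-10,330,20)))
# bench
print("bench z",np.median(P[200:230,200:260,2]))
np.save("P.npy",P)
for r in range(98,172,4): print(r,[int(x) for x in P[r,248:342:6,2]])
E
```

```text
handle px [378 224  16  31 285] [385.56140351 239.25263158] z [70.60645155 76.85381086 80.62670782]
handle ctr [ 464.96427944 -275.4303588    76.        ] dir -165.71400766457955 len 74.78195808156681
rest (array([2432,  437,   23,  287,  429,    0,    0,    0,    0,    0,    0,
          0,    0,    0,    0,    0]), array([-10,  10,  30,  50,  70,  90, 110, 130, 150, 170, 190, 210, 230,
       250, 270, 290, 310]))
bucket (array([2785,  909,   43,   36,   29,   35,   30,   25,   31,   34,   32,
        218, 1270,  772,  429,   83]), array([-10,  10,  30,  50,  70,  90, 110, 130, 150, 170, 190, 210, 230,
       250, 270, 290, 310]))
bench z 1.0659190641657688
98 [3, 1, 0, 0, 1, 2, 0, 1, 2, -2, 0, 0, -1, 1, 5, 7]
102 [-1, 1, 4, -3, 6, -1, -1, 0, 1, 0, -2, -1, 0, 0, 6, 0]
106 [0, 3, 3, -3, 2, 244, 251, 255, 256, 263, 237, 2, 2, 0, -1, 0]
110 [1, 0, -1, 1, 243, 268, 276, 1215, 281, 278, 266, 2, 4, 247, 4, 2]
114 [-2, -2, 248, 4, 1, 258, 270, 273, 273, 268, 259, 242, 10, 255, 244, 3]
118 [3, 249, 251, 248, 251, 267, 276, 285, 287, 275, 266, 250, 246, 255, 248, 1]
122 [0, 247, 253, 241, 2
[... 186 characters left out ...]
 245, 16, 159, 222, 0, 0]
134 [1, 3, 204, 10, 8, 243, 252, 259, 257, 252, 241, 14, 157, 0, 1, 0]
138 [1, 2, 165, 26, 16, 236, 248, 255, 256, 250, 239, 8, 137, 0, 3, 0]
142 [0, 2, 11, 43, 9, 231, 246, 248, 253, 249, 239, 19, 92, 1, 6, 0]
146 [2, 0, 13, 60, 11, 227, 242, 244, 249, 244, 234, 15, 38, 0, 0, 6]
150 [0, 0, 12, 15, 13, 227, 239, 246, 243, 241, 229, 15, 13, 0, 1, 1]
154 [0, 4, 13, 13, 14, 220, 236, 239, 241, 240, 227, 13, 15, 3, 1, 0]
158 [0, -1, 1, 11, 15, 14, 232, 237, 234, 234, 12, 14, 12, 2, 3, 0]
162 [5, -3, 0, 16, 12, 14, 13, 14, 11, 11, 13, 12, 13, 2, 7, 0]
166 [0, -5, 1, 13, 11, 15, 5, 1, 0, 1215, 0, -3, 3, -1, 0, 0]
170 [0, 2, 1215, -1, -1, -1, 3, 0, 3, 2, 1, 1, 3, 1, -2, 0]
```

View pics/crop.png

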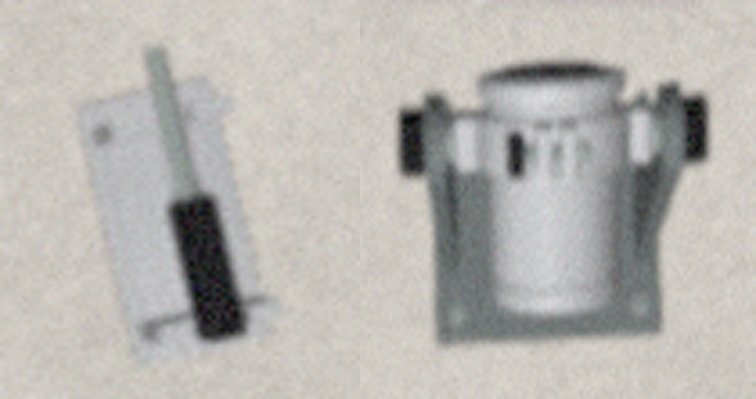

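The crop confirms the choice: black handle and steel shank in the rest's notches, tip away from the robot at crop (155,50), with the handle centre at top pixel (386,239). The bucket's body is seen from above, and its axis runs almost straight away from the robot. Next I fit the axes from the depth points.

```bash
cat > fit.py <<'E'
from h import *
from scipy.optimize import least_squares
P=np.load("P.npy")
# rod: shank points
t=cv2.imread("pics/top0.png")
sub=P[185:262,355:402].reshape(-1,3)
hi=sub[(sub[:,2]>50)&(sub[:,2]<85)]
hc=np.array([465,-275.4]);d=np.array([np.cos(.25),np.sin(.25)])
for k in range(3):
    a=(hi[:,:2]-hc)@d;b=(hi[:,:2]-hc)@np.array([-d[1],d[0]])
    m=(abs(b)<14)&(a>-45)&(a<125)
    # mean lateral per station so both shank & handle are symmetric
    bins=[(a[m]>x)&(a[m]<=x+10) for x in range(-40,120,10)]
    A=np.array([[a[m][q].mean(),b[m][q].mean()] for q in bins if q.sum()>3]);f=np.polyfit(A[:,0],A[:,1],1)
    th=np.arctan2(d[1],d[0])+np.arctan(f[0]);hc=hc+f[1]*np.array([-d[1],d[0]]);d=np.array([np.cos(th),np.sin(th)])
a=(hi[:,:2]-hc)@d;b=(hi[:,:2]-hc)@np.array([-d[1],d[0]]);m=(abs(b)<6)
print("rod yaw",np.degrees(th),"handle ctr",hc,"extent",np.percentile(a[m],[0,1,99,100]))
print("shank top z",np.median(hi[(abs(b)<3)&(a>60)&(a<110)][:,2]),"handle z",np.median(hi[(abs(b)<8)&(abs(a)<35)][:,2]))
print("rod origin est", hc+10*d, "tip", hc+125*d)
# bucket cylinder
q=P[133:158,270:318].reshape(-1,3);q=q[(q[:,2]>222)&(q[:,2]<275)]
def res(p):
    y,el,py,pz=p;ax=np.array([np.cos(el)*np.cos(y),np.cos(el)*np.sin(y),np.sin(el)])
    c=np.array([600,py,pz]);v=q-c;r=np.linalg.norm(np.cross(v,ax),axis=1);return r-39
o=least_squares(res,[0,.45,-20,200],loss="soft_l1",f_scale=2)
y,el,py,pz=o.x;ax=np.array([np.cos(el)*np.cos(y),np.cos(el)*np.sin(y),np.sin(el)]);c=np.array([600,py,pz])
piv=c+ax*(230-pz)/ax[2]
print("yaw",np.degrees(y),"el",np.degrees(el),"rms",np.sqrt(np.mean(res(o.x)**2)),len(q),"pivot",piv,"base",piv-80*ax)
al=(q-piv)@ax;print("axial extent",np.percentile(al,[0,1,2,99]))
# rim/flange
q2=P[100:160,255:330].reshape(-1,3);q2=q2[(q2[:,2]>215)&(q2[:,2]<300)];al=(q2-piv)@ax;r=np.linalg.norm(np.cross(q2-piv,ax),axis=1)
print("flange max axial",np.percentile(al[(r>38)&(r<48)],[0.5,1,99,99.5]))
print(np.histogram(al[r<55],bins=range(-100,60,10)))
# foot: z 8..18
f=P[110:172,245:345].reshape(-1,3);f=f[(f[:,2]>8)&(f[:,2]<17)&(f[:,0]<700)];
print("foot rear edge x",[ (yy,np.round(f[(abs(f[:,1]-yy)<5)][:,0].min(),1)) for yy in range(-110,60,15) if (abs(f[:,1]-yy)<5).sum()>5], f[:,1].min(),f[:,1].max())
E
python3 fit.py
```

```text
rod yaw 13.05365855905787 handle ctr [ 465.02670464 -275.49776024] extent [-39.51293829 -37.74183039 123.30735042 125.1529942 ]
shank top z 69.36916916073938 handle z 77.17240041671494
rod origin est [ 474.76829431 -273.23912553] tip [ 586.79657548 -247.26482634]
yaw 2.999096378678643 el 22.737997418128646 rms 1.470760982136709 838 pivot [714.73352166 -39.74814678 230.        ] base [641.05202029 -43.60846541 199.0785787 ]
axial extent [-74.70285968 -71.60501328 -70.950405   -19.01356852]
flange max axial [-74.75654322 -74.33831857  31.45366902  31.81166938]
(array([  0,   0,  89, 155, 163, 168, 170, 164, 140, 152, 139, 241, 188,
       189,   0]), array([-100,  -90,  -80,  -70,  -60,  -50,  -40,  -30,  -20,  -10,    0,
         10,   20,   30,   40,   50]))
foot rear edge x [(-110, np.float64(657.3)), (-95, np.float64(655.1)), (-80, np.float64(654.2)), (-65, np.float64(653.7)), (-50, np.float64(653.4)), (-35, np.float64(651.1)), (-20, np.float64(653.4)), (-5, np.float64(649.8)), (10, np.float64(649.9)), (25, np.float64(649.0)), (40, np.float64(649.3))] -166.65838920355128 54.06732389292125
```

Depth gives:

| Quantity | Value |
|---|---|
| Rod origin | about (475, -273, 62), yaw 13° |
| Shank top, handle top | 69 and 77 mm (expected 68 and 76) |
| Bucket pivot | about (716, -40, 230), yaw 3° (the foot's edge agrees) |
| Bucket tilt | 22.7° |
| Flange | 31.5 mm (expected 30) |

Moving above the rod now.

```bash
python3 -m creep '[[[0.63,0.71,-0.14,0,0,-0.067],[0.63,0.71,-0.14,0,0,-0.067],[0.63,0.71,-0.14,0,0,-0.067],[0.63,0.71,-0.14,0,0,-0.067],[0.63,0.71,-0.14,0,0,-0.067],[0.63,0.71,-0.14,0,0,-0.067],[0.63,0.71,-0.14,0,0,-0.067],[0.63,0.71,-0.14,0,0,-0.067],[0.63,0.71,-0.14,0,0,-0.067],[0,0.05,0,0,0,0]]]' 0.2 30
```

```text
t: 1.35
eef_pos: [475.7, -270.0, 150.7]
eef_rot: [-0.001, 0.993, 0.115, -0.001]
ft_force: [-0.1, -0.0, -0.3]
opening: 0.596
finger_force: 0.0
```

```bash
python3 -m creep '[[[0,0,-0.3,0,0,0],[0,0,-0.3,0,0,0],[0,0,-0.3,0,0,0],[0,0,-0.3,0,0,0],[0,0,-0.25,0,0,0],[0,0,-0.2,0,0,0],[0,0,-0.12,0,0,0],[0,0,0,0,0,0],[0,0,0,0,0,0],[0,0,0,0,0,0]]]'
python3 - <<'E'
from h import *
p,d=ctrl.read_camera("top");s,d2=ctrl.read_camera("scene")
a=cv2.resize(p[185:265,340:420],(400,400),interpolation=2);b=cv2.resize(s[200:280,165:245],(400,400),interpolation=2)
cv2.imwrite("pics/grasp.png",cv2.convertScaleAbs(np.hstack([a,b]),alpha=1.7))
E
```

```text
t: 2.6
eef_pos: [475.0, -273.2, 63.6]
eef_rot: [0.0, 0.994, 0.113, 0.0]
ft_force: [0.7, 0.1, -0.5]
opening: 0.6
finger_force: 0.0
```

View pics/grasp.png

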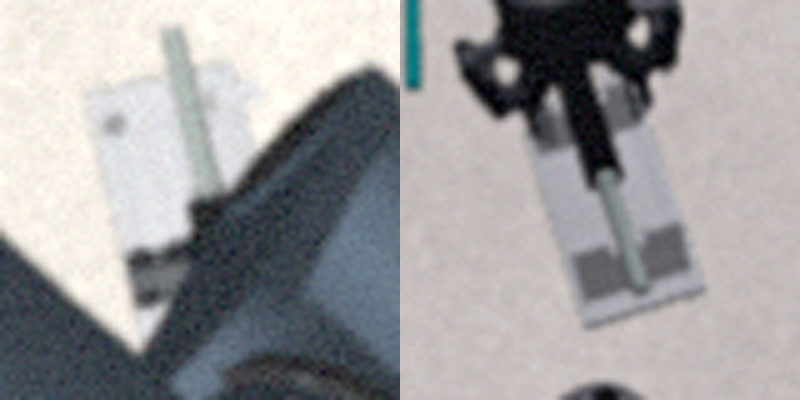

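The fingers straddle the handle: in the right half it lies midway between them, at about (585,120). Closing now.

```bash
python3 -m creep '[[[0,0,-0.03,0,0,0],[0,0,0,0,0,0],[0,0,0,0,0,0],[0,0,0,0,0,0],[0,0,0,0,0,0],[0,0,0,0,0,0],[0,0,0,0,0,0],[0,0,0,0,0,0],[0,0,0,0,0,0],[0,0,0,0,0,0]]]' -1 80
```

```text
t: 3.95
eef_pos: [474.7, -273.0, 61.6]
eef_rot: [0.0, 0.994, 0.113, 0.0]
ft_force: [-0.1, 1.1, 0.3]
opening: 0.001
finger_force: 0.0
```

Run:
```python
from h import *
p,d=ctrl.read_camera("top");s,d2=ctrl.read_camera("scene")
a=cv2.resize(p[185:265,340:420],(400,400),interpolation=2);b=cv2.resize(s[180:280,155:255],(400,400),interpolation=2)
cv2.imwrite("pics/grasp2.png",cv2.convertScaleAbs(np.hstack([a,b]),alpha=1.7))
np.save("s2.npy",d2)
st=ctrl.get_state();e=st["eef_pos"];print(e,st["opening"],proj("scene",[e,e+[0,0,-19],[e[0],e[1],62]]),proj("top",[e]))
print(proj("scene",[[474.8,-273.2,62],[586.8,-247.3,62],[426,-284.5,62]]))
```

```text
[ 474.65879736 -273.0068625    61.58919867] 0.005664391995836938 [[204.18865703 227.6056188 ]
 [205.04902853 230.78957035]
 [204.16987084 227.53604096]] [[383.33925306 235.30418137]]
[[204.10946674 227.58003828]
 [213.54056429 258.20029041]
 [200.26150084 214.98029416]]
```

View pics/grasp2.png

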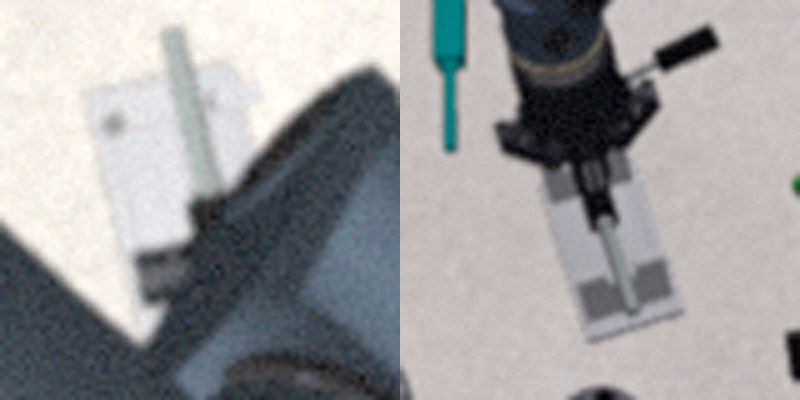

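The right half shows the fingers shut at about (593,180), over the front of the handle, and the rod has not moved. The opening of 0 and no finger force disagree with a grip. I'll check where the fingers really are from the depth.

Run:
```python
from h import *
d=np.load("s2.npy");st=ctrl.get_state();e=st["eef_pos"]
x=np.array([np.cos(.2276),np.sin(.2276)]);y=np.array([-x[1],x[0]])
print("cols",list(range(192,216,2)))
for r in range(204,240,2):
    uv=[[c,r] for c in range(192,216,2)];Q=dep("scene",uv,d);v=Q[:,:2]-[474.8,-273.2]
    print(r,[(int(a),int(b),int(z)) for a,b,z in zip(v@x,v@y,Q[:,2])])
print(st["finger_force"],st["ft_force"],st["joint_efforts"])
```

```text
cols [192, 194, 196, 198, 200, 202, 204, 206, 208, 210, 212, 214]
204 [(33, -16, 245), (34, -11, 243), (36, -5, 243), (36, 0, 240), (38, 4, 240), (35, 10, 234), (32, 15, 228), (29, 21, 221), (22, 27, 208), (13, 33, 193), (8, 39, 183), (6, 45, 177)]
206 [(31, -17, 233), (33, -12, 233), (37, -7, 235), (33, -1, 227), (36, 3, 229), (36, 8, 226), (32, 14, 217), (30, 20, 212), (14, 26, 187), (11, 32, 180), (3, 38, 167), (0, 44, 159)]
208 [(32, -19, 225), (32, -14, 222), (36, -8, 224), (37, -3, 224), (35, 2, 218), (39, 7, 221), (33, 13, 210), (9, 19, 174), (10, 25, 172), (-8, 32, 143), (1, 37, 153), (8, 42, 161)]
210 [(31, -20, 214), (36, -15, 219), (35, -10, 215), (38, -4, 216), (41, 0, 218), (39, 6, 211), (17, 12, 178), (16, 18, 173), (-11, 25, 131), (-6, 30, 135), (4, 36, 148), (10, 41, 154)]
212 [(8, -22, 172), (18, -16, 184), (20, -11, 184), (5, -5, 159), (10, 0, 165), (13, 5, 165), (16, 11, 167), (15, 16, 162), (1, 23, 140), (4, 28, 141), (12, 34, 149), (12, 39, 146)]
214 [(7, -24, 161), (18, -18, 174), (15, -12, 167), (14, -7, 163), (-48, 0, 70), (10, 4, 151), (14, 9, 155), (15, 15, 
[... 1635 characters left out ...]
, (-11, 14, 8), (-11, 21, 6), (-7, 27, 9)]
234 [(-22, -42, 11), (-20, -36, 10), (-20, -30, 7), (-18, -23, 7), (-18, -17, 4), (31, -12, 78), (28, -6, 71), (32, 0, 74), (29, 5, 66), (-4, 13, 8), (-4, 19, 5), (1, 25, 12)]
236 [(-21, -44, 1), (-15, -38, 7), (840, -23, 1344), (-13, -25, 4), (-7, -19, 9), (28, -13, 62), (36, -8, 72), (36, -2, 68), (33, 3, 61), (0, 11, 5), (3, 17, 7), (7, 23, 9)]
238 [(-16, -46, -1), (-6, -39, 10), (-6, -33, 6), (-5, -27, 4), (0, -21, 10), (0, -15, 8), (1, -9, 5), (45, -4, 73), (47, 1, 71), (7, 9, 5), (10, 15, 6), (14, 21, 9)]
0.0 [ 0.24720472 -0.73639068 -0.44087402] [-7.38383787e-04 -4.18437266e+01 -1.00237843e+01 -1.69474538e-04
  7.35218473e-04 -1.40041954e-05]
```

Run:
```python
from h import *
d=np.load("scene0.npy")
uv=np.array([[c,r] for r in range(85,150) for c in range(55,125)]);Q=dep("scene",uv,d)
v=Q-[191.1,-594.4,213.7];a=np.radians(17.8);X=v[:,:2]@[np.cos(a),np.sin(a)];Y=v[:,:2]@[-np.sin(a),np.cos(a)]
m=(abs(X)<60)&(abs(Y)<80)&(v[:,2]>-60)&(v[:,2]<150)
for z in range(-60,110,10):
    k=m&(v[:,2]>=z)&(v[:,2]<z+10)
    if k.sum(): print(z,k.sum(),"Y",np.round(np.percentile(Y[k],[0,10,50,90,100])),"X",np.round(np.percentile(X[k],[5,50,95])))
d=np.load("s2.npy");uv=np.array([[c,r] for r in range(195,240) for c in range(175,235)]);Q=dep("scene",uv,d)
v=Q-[474.7,-273.0,61.6];a=.2276;X=v[:,:2]@[np.cos(a),np.sin(a)];Y=v[:,:2]@[-np.sin(a),np.cos(a)]
m=(X>-30)&(X<30)&(abs(Y)<80)&(v[:,2]>0)
print("now")
for z in range(-10,140,8):
    k=m&(v[:,2]>=z)&(v[:,2]<z+8)
    if k.sum(): print(z,k.sum(),"Y",np.round(np.percentile(Y[k],[0,10,50,90,100])),"X",np.round(np.percentile(X[k],[5,50,95])))
```

```text
30 18 Y [-54. -51. -42.  48.  50.] X [ 2.  7. 12.]
40 21 Y [-56. -55. -44.  52.  54.] X [-3.  8. 12.]
50 20 Y [-55. -53. -43.  54.  56.] X [ 3.  8. 13.]
60 19 Y [-55. -51. -43.  51.  55.] X [-2.  9. 13.]
70 46 Y [-71. -62.  -1.  56.  73.] X [-11.   8.  15.]
80 91 Y [-71. -61.  33.  68.  75.] X [-13.   7.  14.]
90 95 Y [-72. -42.  10.  45.  73.] X [-10.  10.  18.]
100 76 Y [-72. -64.   2.  68.  73.] X [ 2. 12. 18.]
now
-2 8 Y [-14. -13.  -9.   6.   6.] X [27. 28. 30.]
6 34 Y [-16. -14.  -4.   7.   9.] X [-4. 16. 29.]
14 35 Y [-14. -14.  -4.   5.   8.] X [ 0. 14. 27.]
22 8 Y [-12. -11.  -4.   5.   8.] X [ 1.  8. 10.]
30 15 Y [-13.  -8.   2.  11.  13.] X [ 4.  7. 12.]
38 11 Y [-12. -11.  -3.   7.  11.] X [ 4.  7. 10.]
46 13 Y [-14.  -7.  -1.   4.   8.] X [-9.  8. 10.]
54 16 Y [-18. -12.   0.  10.  16.] X [-9.  8. 11.]
62 37 Y [-36. -25.  -6.  22.  28.] X [-7.  9. 12.]
70 57 Y [-35. -30.  11.  30.  36.] X [-11.   6.  12.]
78 35 Y [-48. -39.  -4.  37.  43.] X [-6. 10. 15.]
86 45 Y [-51. -42.   2.  39.  47.] X [ 0. 10. 15.]
94 56 Y [-56. -47.  -7.  48.  58.] X [-0. 10. 16.]
102 77 Y [-60. -55.  12.  56.  60.] X [-8.  7. 15.]
110 65 Y [-59. -53. -12.  52.  58.] X [-7.  9. 18.]
118 26 Y [-43. -41.  14.  40.  47.] X [-7. 11. 20.]
126 16 Y [-40. -36.  32.  39.  41.] X [-4. 11. 14.]
134 5 Y [-40. -38.  31.  35.  36.] X [ 7. 12. 12.]
```

```bash
python3 - <<'E'
from rig import ctrl
print(ctrl.tip_extent,[a for a in dir(ctrl) if a[0]!='_'])
E
python3 -m creep '[[[0,0,0.4,0,0,0],[0,0,0.2,0,0,0],[0,0,0,0,0,0],[0,0,0,0,0,0],[0,0,0,0,0,0],[0,0,0,0,0,0],[0,0,0,0,0,0],[0,0,0,0,0,0],[0,0,0,0,0,0],[0,0,0,0,0,0]]]' 0.2 30
python3 - <<'E'
from h import *
s,d=ctrl.read_camera("scene");st=ctrl.get_state();e=st["eef_pos"];print(e)
uv=np.array([[c,r] for r in range(180,245) for c in range(165,245)]);Q=dep("scene",uv,d)
v=Q-e;a=.2276;X=v[:,:2]@[np.cos(a),np.sin(a)];Y=v[:,:2]@[-np.sin(a),np.cos(a)]
m=(X>-35)&(X<35)&(abs(Y)<80)&(v[:,2]>-80)
for z in range(-80,140,8):
    k=m&(v[:,2]>=z)&(v[:,2]<z+8)
    if k.sum(): print(z,k.sum(),"Y",np.round(np.percentile(Y[k],[0,10,50,90,100])),"X",np.round(np.percentile(X[k],[5,50,95])))
cv2.imwrite("pics/g3.png",cv2.convertScaleAbs(cv2.resize(s[170:270,145:265],(600,500),interpolation=2),alpha=1.8))
E
```

```text
19.0 ['IKError', 'calibration', 'close_job', 'get_state', 'read_camera', 'tip_extent']
t: 5.3
eef_pos: [474.7, -273.0, 91.6]
eef_rot: [0.0, 0.994, 0.113, 0.0]
ft_force: [0.6, -0.3, 0.6]
opening: 0.603
finger_force: 0.0
[ 474.68131837 -273.0297846    91.65170982]
-80 54 Y [-42. -35. -18.  29.  36.] X [-33.  -2.  26.]
-72 1 Y [-18. -18. -18. -18. -18.] X [-34. -34. -34.]
-64 1 Y [-39. -39. -39. -39. -39.] X [-34. -34. -34.]
-56 2 Y [-38. -38. -35. -33. -32.] X [-35. -35. -34.]
-48 1 Y [10. 10. 10. 10. 10.] X [-34. -34. -34.]
-40 11 Y [-35. -26. -14.  14.  27.] X [-35.   3.  28.]
-32 12 Y [-13. -11.  -3.   6.  24.] X [-1. 29. 33.]
-24 64 Y [-24. -14.  -4.   7.   9.] X [-30.   7.  31.]
-16 83 Y [-16. -12.  -3.   5.   8.] X [-30.  -8.  27.]
24 9 Y [-32. -31.  27.  32.  35.] X [ 6.  8. 10.]
32 17 Y [-39. -37. -27.  35.  39.] X [ 2.  5. 10.]
40 13 Y [-40. -37. -29.  35.  38.] X [ 2.  7. 11.]
48 10 Y [-39. -36.  27.  35.  38.] X [ 5.  7. 11.]
56 11 Y [-41. -35. -28.  29.  31.] X [ 6.  9. 13.]
64 43 Y [-53. -45. -28.  42.  55.] X [-7.  7. 13.]
72 54 Y [-55. -48.  33.  47.  58.] X [-10.   5.  13.]
80 36 Y [-58. -51.  26.  56.  60.] X [-3. 11. 16.]
88 46 Y [-60. -52. -12.  50.  61.] X [ 2. 11. 18.]
96 41 Y [-62. -57.  -0.  55.  65.] X [10. 13. 19.]
104 58 Y [-66. -54.  -1.  54.  65.] X [ 4. 11. 19.]
112 77 Y [-67. -57.  14.  60.  66.] X [-9. 11. 21.]
120 106 Y [-67. -62. -22.  60.  66.] X [-8.  5. 18.]
128 23 Y [-47. -40.  29.  41.  49.] X [-5.  8. 13.]
136 2 Y [-36. -28.   0.  29.  36.] X [ 9. 10. 12.]
```

View pics/g3.png

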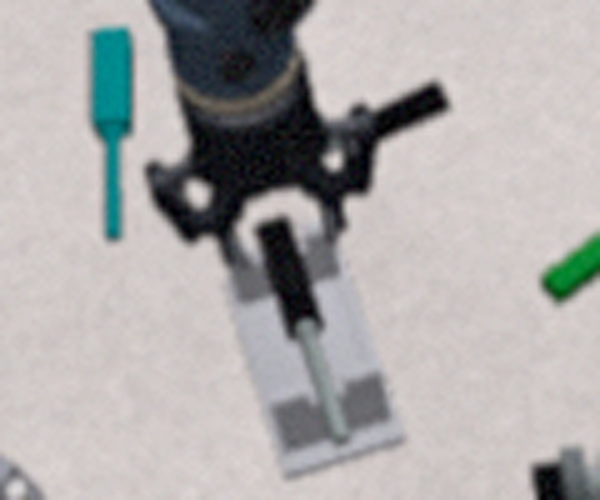

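The picture shows the open fingertips well above the handle, which is at (285,270). The depth puts the fingertips about 36 mm higher than the reported TCP implies, and both earlier looks agree. I'll treat the real grasp point as about 37 mm above the reported one, go lower by that much and watch the force.

```bash
python3 -m creep '[[[0,-0.03,-0.25,0,0,0],[0,0,-0.25,0,0,0],[0,0,-0.25,0,0,0],[0,0,-0.2,0,0,0],[0,0,-0.2,0,0,0],[0,0,-0.12,0,0,0],[0,0,-0.06,0,0,0],[0,0,0,0,0,0],[0,0,0,0,0,0],[0,0,0,0,0,0]]]' 0.2 80 && python3 -m creep '[[[0,0,0,0,0,0],[0,0,0,0,0,0],[0,0,0,0,0,0],[0,0,0,0,0,0],[0,0,0,0,0,0],[0,0,0,0,0,0],[0,0,0,0,0,0],[0,0,0,0,0,0],[0,0,0,0,0,0],[0,0,0,0,0,0]]]' -1 80
```

```text
t: 6.6
eef_pos: [474.9, -274.7, 25.5]
eef_rot: [0.0, 0.994, 0.113, 0.0]
ft_force: [0.5, 0.2, 0.6]
opening: 0.597
finger_force: 0.0
t: 7.85
eef_pos: [474.9, -274.7, 25.5]
eef_rot: [0.0, 0.994, 0.113, 0.0]
ft_force: [-1.2, 0.2, 5.1]
opening: 0.266
finger_force: 78.5
```

```bash
cat > tgt.py <<'E'
import sys;from h import *
from scipy.spatial.transform import Rotation as Ro
# usage: tgt.py axial(tip, collar z) phi_deg [r] ; prints remaining move in rows units
E_=float(__import__("os").environ.get("EL",22.7));Y_=3.0
PIV=np.array([716,-39.7,230.]);H=36.5
e,y=np.radians([E_,Y_]);a=np.array([np.cos(e)*np.cos(y),np.cos(e)*np.sin(y),np.sin(e)])
low=np.array([np.sin(e)*np.cos(y),np.sin(e)*np.sin(y),-np.cos(e)]);yy=np.array([-np.sin(y),np.cos(y),0])
def state():
    s=ctrl.get_state();w=s["eef_rot"];R=Ro.from_quat([w[1],w[2],w[3],w[0]]).as_matrix();P=np.array(s["eef_pos"])
    tip=P-H*R[:,2]+115*R[:,0];return s,P,R,tip
if __name__=="__main__":
    s,P,R,tip=state()
    v=tip-PIV;print("tip collar (low,y,ax):",np.round([v@low,v@yy,v@a],1),"axis el/yaw",np.round(np.degrees([np.arcsin(R[2,0]),np.arctan2(R[1,0],R[0,0])]),2),"F(low,y,ax)",np.round([s["ft_force"]@low,s["ft_force"]@yy,s["ft_force"]@a],1))
    if len(sys.argv)>2:
        ax,ph=float(sys.argv[1]),np.radians(float(sys.argv[2]));r=float(sys.argv[3]) if len(sys.argv)>3 else 12
        T=PIV+ax*a+r*(np.cos(ph)*low+np.sin(ph)*yy)
        Rt=np.c_[a,-yy,low];tcp=T-115*a+H*low
        rv=Ro.from_matrix(Rt@R.T).as_rotvec(degrees=True)
        print("shift mm",np.round(tcp-P,1),"units",np.round((tcp-P)/50,3),"turn units",np.round(rv/8,3),"TCP target",np.round(tcp,1))
    print("units per mm axial",np.round(a/50,4),"low",np.round(low/50,4),"y",np.round(yy/50,4))
E
python3 -m creep '[[[0,0,0.15,0,0,0],[0,0,0.3,0,0,0],[0,0,0.4,0,0,0],[0,0,0.4,0,0,0],[0,0,0.4,0,0,0],[0,0.2,0.3,0,0,-0.25],[0,0.4,0,0,0,-0.25],[0,0.4,0,0,0,-0.25],[0,0.4,0,0,0,-0.25],[0,0.4,0,0,0,-0.25]]]' && python3 tgt.py -95 0
```

```text
t: 9.1
eef_pos: [474.5, -183.8, 123.3]
eef_rot: [0.0, 1.0, 0.025, 0.0]
ft_force: [-0.2, 0.1, -0.5]
opening: 0.268
finger_force: 78.2
tip collar (low,y,ax): [  13.1 -131.5 -150.4] axis el/yaw [0.02 2.91] F(low,y,ax) [ 0.4  0.1 -0.4]
shift mm [ 66.7 134.9 -19.1] units [ 1.334  2.699 -0.382] turn units [ 0.147 -2.831  0.012] TCP target [541.2 -48.9 104.2]
units per mm axial [0.0184 0.001  0.0077] low [ 0.0077  0.0004 -0.0185] y [-0.001  0.02   0.   ]
```

```bash
python3 -m creep '[[[0.1,0.3,0,0.016,-0.315,0.001],[0.15,0.3,-0.04,0.016,-0.315,0.001],[0.15,0.3,-0.04,0.016,-0.315,0.001],[0.15,0.3,-0.05,0.016,-0.315,0.001],[0.15,0.3,-0.05,0.016,-0.315,0.001],[0.15,0.3,-0.05,0.016,-0.315,0.001],[0.15,0.3,-0.05,0.016,-0.315,0.001],[0.15,0.3,-0.05,0.016,-0.315,0.001],[0.15,0.3,-0.05,0.016,-0.315,0.001],[0,0,0,0,0,0]]]' && python3 tgt.py -95 0
python3 - <<'E'
from tgt import *
p,d=ctrl.read_camera("top");s,P,R,tip=state();print("pred tip",tip,"px",proj("top",[tip,tip-85*R[:,0],tip-115*R[:,0]]))
q,d2=ctrl.read_camera("scene");print("scene px",proj("scene",[tip,tip-85*R[:,0]]))
np.save("t3.npy",d);np.save("s3.npy",d2)
a_=cv2.resize(p[140:220,250:350],(500,400),interpolation=2);b=cv2.resize(q[200:280,240:300],(300,400),interpolation=2)
cv2.imwrite("pics/app.png",cv2.convertScaleAbs(np.hstack([a_,b]),alpha=1.8))
E
```

```text
t: 10.35
eef_pos: [538.7, -48.2, 103.6]
eef_rot: [-0.006, 0.98, 0.027, 0.196]
ft_force: [0.0, -1.4, -1.3]
opening: 0.27
finger_force: 78.4
tip collar (low,y,ax): [ 11.8   0.9 -97.4] axis el/yaw [22.63  3.1 ] F(low,y,ax) [ 1.2 -1.4 -0.5]
shift mm [ 2.5 -0.7  0.6] units [ 0.05  -0.013  0.012] turn units [-0.006 -0.01  -0.015] TCP target [541.2 -48.9 104.2]
units per mm axial [0.0184 0.001  0.0077] low [ 0.0077  0.0004 -0.0185] y [-0.001  0.02   0.   ]
pred tip [631.38845917 -44.13895583 181.93834643] px [[293.73754402 163.03283686]
 [294.59184369 199.07927295]
 [294.88064931 211.36949853]]
scene px [[282.05202285 244.45142057]
 [277.76386553 226.9724521 ]]
```

View pics/app.png

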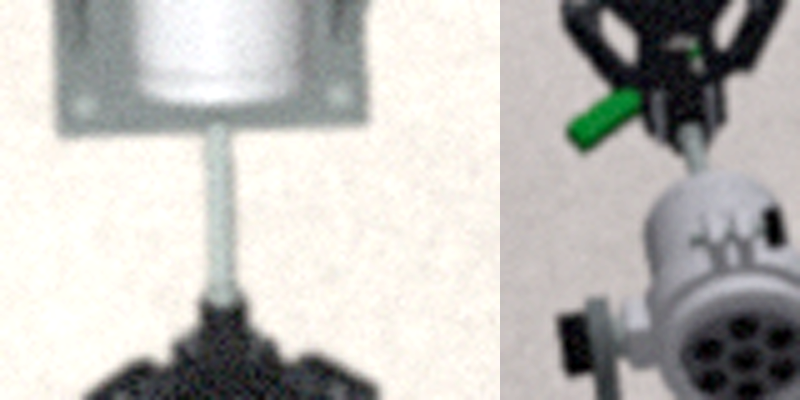

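The left half shows the tip just short of the base at crop (217,125), which is top pixel (293,165). I predicted (294,163), so the 36.5 mm offset is fixed to the tool. Now a check of the shank's position relative to the bucket axis, from the same depth.

Run:
```python
from tgt import *
d=np.load("t3.npy");uv=np.array([[c,r] for r in range(155,202) for c in range(282,306)]);Q=dep("top",uv,d);v=Q-PIV
L,Yc,A=v@low,v@yy,v@a
m=(L>-5)&(L<25)&(abs(Yc)<12)&(A<-95)&(A>-190)
for x in range(-190,-90,10):
    k=m&(A>x)&(A<=x+10)
    if k.sum(): print(x,k.sum(),"crest low",np.round(np.percentile(L[k],[10,50]),1),"y mean",np.round(Yc[k].mean(),1),"rng",Yc[k].min().round(1),Yc[k].max().round(1))
print("max ax",np.percentile(A[m],[97,100]))
# bucket now, same picture
uv=np.array([[c,r] for r in range(130,162) for c in range(265,322)]);Q=dep("top",uv,d);v=Q-PIV;L,Yc,A=v@low,v@yy,v@a
m=(L<-25)&(L>-50)
for x in range(-80,-20,10):
    k=m&(A>x)&(A<=x+10)&(abs(Yc)<30)
    r=np.hypot(L[k],Yc[k]); print(x,k.sum(),"radius",r.mean().round(2), "y tilt",np.polyfit(Yc[k],r-39,1).round(3))
```

```text
-190 23 crest low [-1.   3.3] y mean 1.1 rng -10.0 10.7
-180 30 crest low [2.3 5.5] y mean 2.0 rng -5.7 8.2
-170 26 crest low [3.8 7.1] y mean 1.9 rng -3.9 7.8
-160 24 crest low [4.3 6.3] y mean 1.9 rng -4.0 7.7
-150 21 crest low [3.  5.8] y mean 2.9 rng -1.7 7.4
-140 22 crest low [4.5 6.7] y mean 2.6 rng -2.1 7.3
-130 23 crest low [4.2 6.7] y mean 2.5 rng -2.2 7.1
-120 19 crest low [3.8 5.4] y mean 2.4 rng -2.3 6.9
-110 21 crest low [3.6 5.7] y mean 1.8 rng -2.7 6.6
-100 14 crest low [3.7 7.7] y mean 2.1 rng -2.8 6.4
max ax [-97.56405295 -96.27869523]
-80 89 radius 39.05 y tilt [0.001 0.052]
-70 129 radius 39.22 y tilt [0.008 0.215]
-60 123 radius 39.41 y tilt [-0.     0.409]
-50 130 radius 39.39 y tilt [0.001 0.393]
-40 133 radius 39.72 y tilt [0.018 0.703]
-30 129 radius 39.45 y tilt [0.005 0.447]
```

```bash
python3 -m creep '[[[0.002,-0.042,0,0,0,0],[0.074,0.004,0.031,0,0,0],[0.074,0.004,0.031,0,0,0],[0.074,0.004,0.031,0,0,0],[0.028,0.0015,0.0115,0,0,0],[0.028,0.0015,0.0115,0,0,0],[0.028,0.0015,0.0115,0,0,0],[0.028,0.0015,0.0115,0,0,0],[0.028,0.0015,0.0115,0,0,0],[0,0,0,0,0,0]]]' && python3 tgt.py -78 0
```

```text
t: 11.7
eef_pos: [555.7, -50.1, 110.2]
eef_rot: [-0.006, 0.98, 0.026, 0.195]
ft_force: [-5.6, -3.1, -1.6]
opening: 0.272
finger_force: 78.7
tip collar (low,y,ax): [ 12.4  -2.1 -79.2] axis el/yaw [22.5   2.99] F(low,y,ax) [-0.7 -2.8 -5.9]
shift mm [1.1 2.1 0.6] units [0.023 0.041 0.011] turn units [-0.007 -0.025 -0.002] TCP target [556.9 -48.  110.8]
units per mm axial [0.0184 0.001  0.0077] low [ 0.0077  0.0004 -0.0185] y [-0.001  0.02   0.   ]
```

```bash
python3 -m creep '[[[-0.074,-0.004,-0.031,0,0,0],[-0.001,-0.082,0.011,0,0,0],[0,0,0,0,0,0],[0.037,0.002,0.0155,0,0,0],[0.015,0.001,0.006,0,0,0],[0.015,0.001,0.006,0,0,0],[0.015,0.001,0.006,0,0,0],[0.015,0.001,0.006,0,0,0],[0.015,0.001,0.006,0,0,0],[0,0,0,0,0,0]]]' && python3 tgt.py -78 -20
```

```text
t: 12.95
eef_pos: [555.8, -53.9, 110.8]
eef_rot: [-0.006, 0.981, 0.025, 0.194]
ft_force: [-11.1, -5.8, -1.1]
opening: 0.271
finger_force: 79.1
tip collar (low,y,ax): [ 12.2  -6.1 -79.1] axis el/yaw [22.35  2.87] F(low,y,ax) [ -3.3  -5.2 -10.9]
shift mm [1.  1.7 0.7] units [0.021 0.034 0.014] turn units [-0.016 -0.045  0.008] TCP target [556.8 -52.2 111.4]
units per mm axial [0.0184 0.001  0.0077] low [ 0.0077  0.0004 -0.0185] y [-0.001  0.02   0.   ]
```

```bash
python3 -m creep '[[[-0.092,-0.005,-0.039,0,0,0],[-0.018,-0.089,0.054,0,0,0],[0,0,0,0,0,0],[0.055,0.003,0.023,0,0,0],[0.015,0.001,0.006,0,0,0],[0.015,0.001,0.006,0,0,0],[0.0075,0.0005,0.003,0,0,0],[0,0,0,0,0,0],[0,0,0,0,0,0],[0,0,0,0,0,0]]]' && python3 tgt.py -78 -45
```

```text
t: 14.2
eef_pos: [558.8, -59.0, 115.1]
eef_rot: [-0.005, 0.98, 0.026, 0.197]
ft_force: [-1.8, -1.8, -0.2]
opening: 0.272
finger_force: 78.6
tip collar (low,y,ax): [  8.5 -11.  -75.1] axis el/yaw [22.71  3.06] F(low,y,ax) [-0.6 -1.7 -1.8]
shift mm [-2.8  2.5 -1. ] units [-0.056  0.049 -0.021] turn units [ 0.005  0.001 -0.006] TCP target [556.  -56.6 114. ]
units per mm axial [0.0184 0.001  0.0077] low [ 0.0077  0.0004 -0.0185] y [-0.001  0.02   0.   ]
```

In the hole: the tip is 4 mm past the face with almost no force. Easing it on.

```bash
python3 -m creep '[[[0.037,0.002,0.0155,0,0,0],[0.037,0.002,0.0155,0,0,0],[0.037,0.002,0.0155,0,0,0],[0.037,0.002,0.0155,0,0,0],[0.037,0.002,0.0155,0,0,0],[0.037,0.002,0.0155,0,0,0],[0.037,0.002,0.0155,0,0,0],[0.037,0.002,0.0155,0,0,0],[0,0,0,0,0,0],[0,0,0,0,0,0]]]' && python3 tgt.py -55 -48
```

```text
t: 15.45
eef_pos: [569.7, -57.5, 119.6]
eef_rot: [-0.006, 0.981, 0.025, 0.194]
ft_force: [-12.0, -6.1, 1.3]
opening: 0.267
finger_force: 79.5
tip collar (low,y,ax): [  9.3 -10.4 -63. ] axis el/yaw [22.34  2.91] F(low,y,ax) [ -5.9  -5.4 -10.9]
shift mm [7.3 1.6 3.7] units [0.146 0.032 0.074] turn units [-0.015 -0.046  0.004] TCP target [577.  -55.9 123.3]
units per mm axial [0.0184 0.001  0.0077] low [ 0.0077  0.0004 -0.0185] y [-0.001  0.02   0.   ]
```

```bash
python3 -m creep '[[[0.03,-0.018,0.034,0,0,0],[0.037,0.002,0.0155,0,0,0],[0.037,0.002,0.0155,0,0,0],[0.037,0.002,0.0155,0,0,0],[0.037,0.002,0.0155,0,0,0],[0.037,0.002,0.0155,0,0,0],[0.037,0.002,0.0155,0,0,0],[0.037,0.002,0.0155,0,0,0],[0.037,0.002,0.0155,0,0,0],[0.037,0.002,0.0155,0,0,0]]]' && python3 tgt.py -21 -48
```

```text
t: 16.7
eef_pos: [583.3, -56.3, 126.0]
eef_rot: [-0.008, 0.982, 0.025, 0.189]
ft_force: [-21.1, -6.9, 0.6]
opening: 0.268
finger_force: 79.8
tip collar (low,y,ax): [  9.7 -10.1 -47.6] axis el/yaw [21.82  2.87] F(low,y,ax) [ -8.8  -5.8 -19.5]
shift mm [25.1  2.  10.4] units [0.501 0.04  0.208] turn units [-0.04  -0.113 -0.002] TCP target [608.3 -54.3 136.4]
units per mm axial [0.0184 0.001  0.0077] low [ 0.0077  0.0004 -0.0185] y [-0.001  0.02   0.   ]
```

```bash
python3 -m creep '[[[0.036,-0.002,0.017,0.001,-0.022,0],[0.036,-0.002,0.017,0.001,-0.022,0],[0.036,-0.002,0.017,0.001,-0.022,0],[0.036,-0.002,0.017,0.001,-0.022,0],[0.036,-0.002,0.017,0.001,-0.022,0],[0.037,0.002,0.0155,0,0,0],[0.037,0.002,0.0155,0,0,0],[0.037,0.002,0.0155,0,0,0],[0,0,0,0,0,0],[0,0,0,0,0,0]]]' && python3 tgt.py -20 -48
```

```text
t: 17.95
eef_pos: [595.9, -55.7, 130.9]
eef_rot: [-0.009, 0.981, 0.026, 0.194]
ft_force: [-20.4, -8.1, -3.1]
opening: 0.269
finger_force: 79.5
tip collar (low,y,ax): [  8.9 -10.1 -34.5] axis el/yaw [22.41  2.94] F(low,y,ax) [ -5.2  -7.  -20.4]
shift mm [13.3  1.5  5.9] units [0.267 0.029 0.118] turn units [-0.055 -0.039 -0.016] TCP target [609.3 -54.2 136.8]
units per mm axial [0.0184 0.001  0.0077] low [ 0.0077  0.0004 -0.0185] y [-0.001  0.02   0.   ]
```

```bash
python3 -m creep '[[[0.037,-0.004,0.0155,0,-0.01,0],[0.037,-0.004,0.0155,0,-0.01,0],[0.037,-0.002,0.0155,0,-0.01,0],[0.037,0.002,0.0155,0,-0.01,0],[0.037,0.002,0.0155,0,0,0],[0.037,0.002,0.0155,0,0,0],[0.028,0.0015,0.0115,0,0,0],[0,0,0,0,0,0],[0,0,0,0,0,0],[0,0,0,0,0,0]]]' && python3 tgt.py -20 -48
python3 - <<'E'
from tgt import *
q,d=ctrl.read_camera("top");p,d2=ctrl.read_camera("scene")
for n,D in(("top",d),("scene",d2)):
    uv=np.array([[c,r] for r in range(70,140) for c in range(260,330)]) if n=="top" else np.array([[c,r] for r in range(240,300) for c in range(255,325)])
    Q=dep(n,uv,D);v=Q-PIV;A=v@a;r=np.hypot(v@low,v@yy)
    print(n,"axial top face",[ (x,int(((A>x)&(A<=x+3)&(r<36)).sum())) for x in range(24,96,3)],"flange",np.percentile(A[(r>38)&(r<47)&(A<40)],[98,99.5]))
    k=(r<33)&(A>60)&(A<90);print(np.median(A[k]) if k.sum() else None,np.percentile(A[k],[75,90,97]) if k.sum() else None)
cv2.imwrite("pics/out.png",cv2.convertScaleAbs(np.hstack([cv2.resize(q[80:180,240:340],(400,400)),cv2.resize(p[220:320,240:340],(400,400))]),alpha=1.8))
E
```

```text
t: 19.2
eef_pos: [606.8, -55.3, 135.3]
eef_rot: [-0.01, 0.98, 0.027, 0.195]
ft_force: [-22.2, -8.1, -1.8]
opening: 0.269
finger_force: 79.7
tip collar (low,y,ax): [  8.9 -10.2 -22.8] axis el/yaw [22.53  3.03] F(low,y,ax) [ -7.   -6.9 -21.5]
shift mm [2.4 1.1 1.6] units [0.049 0.022 0.031] turn units [-0.059 -0.025 -0.029] TCP target [609.3 -54.2 136.8]
units per mm axial [0.0184 0.001  0.0077] low [ 0.0077  0.0004 -0.0185] y [-0.001  0.02   0.   ]
top axial top face [(24, 0), (27, 4), (30, 48), (33, 44), (36, 43), (39, 42), (42, 42), (45, 44), (48, 43), (51, 39), (54, 39), (57, 49), (60, 37), (63, 54), (66, 35), (69, 51), (72, 72), (75, 0), (78, 0), (81, 0), (84, 0), (87, 0), (90, 0), (93, 0)] flange [30.33592611 30.81655114]
71.44671383741004 [73.16959215 73.4158369  73.6251708 ]
scene axial top face [(24, 8), (27, 24), (30, 30), (33, 27), (36, 17), (39, 21), (42, 18), (45, 24), (48, 18), (51, 22), (54, 19), (57, 24), (60, 17), (63, 22), (66, 30), (69, 179), (72, 216), (75, 26), (78, 0), (81, 0), (84, 0), (87, 0), (90, 0), (93, 0)] flange [32.24593215 33.57417935]
72.09885559681122 [73.32484224 74.60056215 75.66486684]
```

View pics/out.png

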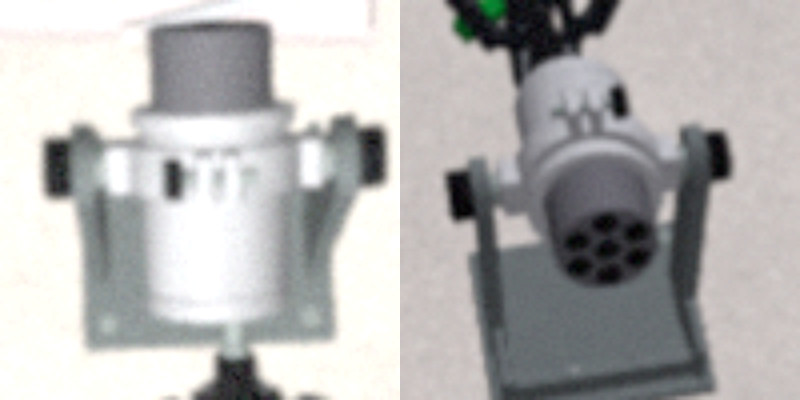

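The adapter stands about 42.5 mm proud: in the left half, top edge at row 25 and rim at row 110. The depth gives its top at collar z about 73.3. A little more, 2.5 mm.

```bash
python3 -m creep '[[[0.015,0.001,0.006,0,0,0],[0.015,0.001,0.006,0,0,0],[0.015,0.001,0.006,0,0,0],[0,0,0,0,0,0],[0,0,0,0,0,0],[0,0,0,0,0,0],[0,0,0,0,0,0],[0,0,0,0,0,0],[0,0,0,0,0,0],[0,0,0,0,0,0]]]' && python3 tgt.py -20 -48
```

```text
t: 20.55
eef_pos: [608.7, -55.2, 136.0]
eef_rot: [-0.01, 0.98, 0.027, 0.195]
ft_force: [-23.8, -8.4, 0.6]
opening: 0.271
finger_force: 79.8
tip collar (low,y,ax): [  8.9 -10.2 -20.8] axis el/yaw [22.49  3.03] F(low,y,ax) [ -9.9  -7.1 -22.1]
shift mm [0.6 1.  0.8] units [0.012 0.02  0.016] turn units [-0.059 -0.03  -0.029] TCP target [609.3 -54.2 136.8]
units per mm axial [0.0184 0.001  0.0077] low [ 0.0077  0.0004 -0.0185] y [-0.001  0.02   0.   ]
```

```bash
python3 -m creep '[[[-0.073,0.01,-0.036,0,0.0375,0],[-0.073,0.01,-0.036,0,0.0375,0],[-0.073,0.01,-0.036,0,0.0375,0],[-0.073,0.01,-0.036,0,0.0375,0],[-0.184,-0.01,-0.077,0,0,0],[-0.184,-0.01,-0.077,0,0,0],[-0.184,-0.01,-0.077,0,0,0],[-0.184,-0.01,-0.077,0,0,0],[-0.184,-0.01,-0.077,0,0,0],[-0.184,-0.01,-0.077,0,0,0]]]' && python3 tgt.py -110 -48
```

```text
t: 21.8
eef_pos: [551.0, -59.5, 112.3]
eef_rot: [-0.005, 0.98, 0.026, 0.197]
ft_force: [0.2, 0.0, -1.8]
opening: 0.268
finger_force: 78.4
tip collar (low,y,ax): [  8.  -11.  -83.4] axis el/yaw [22.74  3.07] F(low,y,ax) [ 1.8  0.  -0.6]
shift mm [-24.7   0.9 -10.2] units [-0.493  0.019 -0.204] turn units [ 0.004  0.005 -0.007] TCP target [526.3 -58.6 102.1]
units per mm axial [0.0184 0.001  0.0077] low [ 0.0077  0.0004 -0.0185] y [-0.001  0.02   0.   ]
```

```bash
python3 -m creep '[[[-0.184,-0.01,-0.077,0,0,0],[-0.184,-0.01,-0.077,0,0,0],[-0.07,-0.3,0.06,-0.018,0.355,0],[-0.07,-0.35,0.06,-0.018,0.355,0],[-0.07,-0.35,0.06,-0.018,0.355,0],[-0.07,-0.35,0.06,-0.018,0.355,0],[-0.07,-0.35,0.06,-0.018,0.355,0],[-0.07,-0.35,0.06,-0.018,0.355,0],[-0.07,-0.35,0.06,-0.018,0.355,0],[-0.07,-0.35,0.06,-0.018,0.355,0]]]'
cat > back.py <<'E'
from tgt import *
s,P,R,tip=state();Rg=Ro.from_quat([.9936,.113,0,0]).as_matrix();T=np.array([474.9,-274.7,25.5])
print("to grasp: mm",np.round(T-P,1),"turn units",np.round(Ro.from_matrix(Rg@R.T).as_rotvec(degrees=True)/8,3))
E
python3 back.py
```

```text
t: 23.05
eef_pos: [504.9, -198.3, 128.7]
eef_rot: [-0.001, 1.0, 0.027, -0.001]
ft_force: [0.4, -0.7, -1.6]
opening: 0.27
finger_force: 78.5
to grasp: mm [ -30.   -76.4 -103.2] turn units [-0.007 -0.011  1.24 ]
```

```bash
python3 -m creep '[[[-0.067,-0.17,-0.06,0,0,0.155],[-0.067,-0.17,-0.1,0,0,0.155],[-0.067,-0.17,-0.15,0,0,0.155],[-0.067,-0.17,-0.15,0,0,0.155],[-0.067,-0.17,-0.15,0,0,0.155],[-0.067,-0.17,-0.15,0,0,0.155],[-0.067,-0.17,-0.15,0,0,0.155],[-0.067,-0.17,-0.15,0,0,0.155],[-0.067,-0.17,0,0,0,0],[0,0,0,0,0,0]]]' && python3 back.py
python3 - <<'E'
from tgt import *
p,d=ctrl.read_camera("scene");s,P,R,tip=state()
uv=np.array([[c,r] for r in range(215,285) for c in range(185,235)]);Q=dep("scene",uv,d)
O=P-H*R[:,2];v=Q-O;X,Yc,Z=(v@R).T;Y2=-Yc;Z=-Z
m=(abs(Yc)<12)&(abs(Z)<18)
for x in range(20,125,8):
    k=m&(X>x)&(X<=x+8)
    if k.sum(): print(x,k.sum(),"y",np.round(Y2[k].mean(),1),"z",np.round(np.percentile(Z[k],[50,85]),1))
print("tip max",np.percentile(X[m],[97,100]))
E
```

```text
t: 24.3
eef_pos: [474.8, -275.1, 75.8]
eef_rot: [-0.0, 0.994, 0.112, 0.0]
ft_force: [-0.6, 0.5, -1.4]
opening: 0.267
finger_force: 78.5
to grasp: mm [  0.1   0.4 -50.3] turn units [-0.003  0.     0.011]
20 26 y -0.7 z [11.9 14.6]
28 21 y -1.2 z [ 5.9 10.6]
36 7 y 0.2 z [5.2 6.9]
44 10 y -1.2 z [5.6 9. ]
52 10 y -1.3 z [4.1 7.8]
60 8 y -0.5 z [5.2 7.7]
68 11 y -1.4 z [5.9 8.5]
76 9 y -1.5 z [1.9 5.9]
84 10 y -0.1 z [4.  5.7]
92 11 y -0.4 z [5.5 7.6]
100 7 y -1.0 z [7.4 8.2]
108 14 y -0.7 z [3.6 5.2]
tip max [112.11606612 115.2306823 ]
```

The rod is unslipped in the grip: straight, with its tip at 115. Lowering it into the notches.

```bash
python3 -m creep '[[[0,0.008,-0.15,0,0,0],[0,0,-0.2,0,0,0],[0,0,-0.2,0,0,0],[0,0,-0.17,0,0,0],[0,0,-0.1,0,0,0],[0,0,-0.08,0,0,0],[0,0,-0.04,0,0,0],[0,0,-0.04,0,0,0],[0,0,-0.02,0,0,0],[0,0,0,0,0,0]]]' && python3 back.py
```

```text
t: 25.6
eef_pos: [474.8, -274.1, 25.7]
eef_rot: [-0.0, 0.994, 0.113, -0.0]
ft_force: [-0.2, -0.2, -1.3]
opening: 0.268
finger_force: 78.5
to grasp: mm [ 0.1 -0.6 -0.2] turn units [-0.004 -0.005  0.002]
```

```bash
python3 -m creep '[[[0,-0.01,-0.008,0,0,0],[0,0,0,0,0,0],[0,0,0,0,0,0],[0,0,0,0,0,0],[0,0,0,0,0,0],[0,0,0,0,0,0],[0,0,0,0,0,0],[0,0,0,0,0,0],[0,0,0,0,0,0],[0,0,0,0,0,0]]]' 0.2 && python3 -m creep '[[[0,0,0.15,0,0,0],[0,0,0.3,0,0,0],[0,0,0.4,0,0,0],[0,0,0.4,0,0,0],[0,0,0.4,0,0,0],[0,0,0.4,0,0,0],[0,-0.3,0.4,0,0,0],[-0.5,-0.6,0.2,0,0,0],[-0.5,-0.6,0,0,0,0],[-0.5,-0.6,0,0,0,0]]]' && python3 -m creep '[[[-0.5,-0.6,0,0,0,0],[-0.5,-0.6,0,0,0,0],[-0.5,-0.6,0,0,0,0],[-0.5,-0.6,0,0,0,0],[-0.4,-0.5,0,0,0,0],[0,0,0,0,0,0],[0,0,0,0,0,0],[0,0,0,0,0,0],[0,0,0,0,0,0],[0,0,0,0,0,0]]]'
python3 - <<'E'
from tgt import *
t,D=ctrl.read_camera("top");sc,D2=ctrl.read_camera("scene")
vv,uu=np.mgrid[0:420,0:560]
np.save("P.npy",dep("top",np.c_[uu.ravel(),vv.ravel()],D).reshape(420,560,3))
for n,DD,rr in(("top",D,(70,140,260,330)),("scene",D2,(240,300,255,325))):
    uv=np.array([[c,r] for r in range(rr[0],rr[1]) for c in range(rr[2],rr[3])]);Q=dep(n,uv,DD);v=Q-PIV;A=v@a;r=np.hypot(v@low,v@yy)
    k=(r<33)&(A>60)&(A<90);print(n,"top face",np.median(A[k]),np.percentile(A[k],[75,90,97]),"flange",np.percentile(A[(r>38)&(r<47)&(A<40)],98))
cv2.imwrite("pics/end.png",cv2.convertScaleAbs(np.hstack([t[60:270,120:420],sc[150:360,130:430]]),alpha=1.6))
E
python3 fit.py | head -5
```

```text
t: 26.85
eef_pos: [474.7, -274.5, 25.2]
eef_rot: [-0.0, 0.994, 0.113, -0.0]
ft_force: [-0.8, 0.4, -0.6]
opening: 0.598
finger_force: 0.0
t: 28.1
eef_pos: [399.2, -380.5, 159.3]
eef_rot: [0.001, 0.994, 0.113, 0.0]
ft_force: [0.7, 0.0, 0.1]
opening: 0.599
finger_force: 0.0
t: 29.35
eef_pos: [280.2, -524.1, 157.8]
eef_rot: [-0.0, 0.994, 0.113, -0.0]
ft_force: [-0.9, -0.4, 0.1]
opening: 0.598
finger_force: 0.0
top top face 73.00759541561192 [75.10460505 75.49042933 75.66468354] flange 30.339200850897615
scene top face 74.30483036960757 [75.44130888 76.51901442 77.92043632] flange 32.38846174466172
rod yaw 12.219429724015098 handle ctr [ 464.59228271 -273.76497389] extent [-39.66353393 -37.90407815 123.87722918 125.30410452]
shank top z 68.21746109728451 handle z 77.12287154507078
rod origin est [ 474.36572446 -271.64841151] tip [ 586.76030461 -247.30794409]
yaw -357.66129107925946 el -697.3586282672596 rms 1.4321400030072593 834 pivot [715.00871482 -39.99751612 230.        ] base [641.23561607 -43.01047258 199.2030522 ]
axial extent [-74.76723811 -72.25576474 -71.12625714 -19.4682277 ]
```

View pics/end.png

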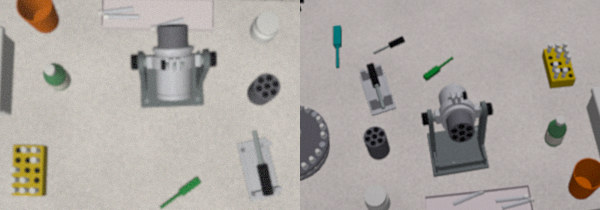

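The picture shows the rod back in its rest (left half, at (262,165)) and the adapter proud at (172,37), with the bystanders where they were. Measured:
- **Adapter:** about 45 mm proud of the rim.
- **Bucket tilt:** still 22.6°.
- **Rod:** within 2 mm and 1° of where it lay.

Handing in.

```bash
python3 -c "
from rig import ctrl
print(ctrl.close_job())"
```

```text
the job is handed in; nothing more can be done
None
```

The adapter stands about 45 mm proud of the rim, still held by the bucket; the rod is back in its rest within about 2 mm and 1°, the bucket's tilt is unchanged, and I handed the job in at about 29 s.

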